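# Close the jar of walnuts

## Robot

A 7-joint arm with a two-finger parallel gripper is mounted at the origin on the work surface. World frame = base frame: x ahead of the robot, y to its left, z up, the work surface at z = 0. Lengths are in m, angles in rad, forces in N, time in s.
With the tool pointing down it reaches from about 0.35 to 0.9 m from the base axis. Payload 8.1 kg.
Tool frame: the origin (TCP) lies on the centre line of the jaws, within the pads' length; the fingertips stand 14 mm ahead of it and the grasp point (between the pads) lies 5 mm behind it (arm.tip_reach is the distance from the TCP to the fingertips, in m); z points along the fingers, y is the direction in which the jaws open and shut (so a half turn about z gives the same grasp; the last joint's range is limited). The gripper opens to 92 mm and grips with 3 to 60 N. Pads are 19 mm wide; open, the fingers measure 130 mm over their backs; the gripper's body (75 mm by 190 mm) begins 47 mm behind the grasp point.
Start: joints at [1.213, 0.434, 0.025, 1.573, -0.012, 1.134, -0.075], TCP at [0.158, -0.605, 0.241] pointing down, gripper open.
Joint ranges: [-2.62, 2.62], [-0.44, 2.09], [-1.27, 1.32], [0.08, 2.57], [-1.32, 4.46], [0.12, 2], [-2.74, 2.74]. Speed limits (rad/s): [2.22, 2.22, 3.01, 3.01, 3.14, 3.14, 3.14].

## Interface

Orientations are given as a rotation vector (axis times angle).
In Python, from cell import sensors, vision, arm, nets gives the robot as it stands.
- The arm moves only by the shell command python3 -m handwheel 'ROWS' [FORCE]. ROWS is JSON, a list of rows, each an object of numbers: "tx", "ty", "tz": the shift along the tool's x, y, z in cm; "wx", "wy", "wz": the turn, a rotation vector about the tool's x, y, z in degrees; "claw": the opening, from 0 (shut) to 1 (fully open). A call has 1 to 12 rows; each row is the pose to reach, as a shift and turn from the pose commanded when the call began, along the tool's axes at that moment; what a row does not reach only later rows make up. A row lasts 1/12 s, in which the tool goes at most 41.7 mm and 7.16 degrees, less where a joint would pass 70% of its speed; a pose out of reach is approached as far as the arm can. A call with a gripper value outside its range is refused whole. The fingers move at their own pace and stop on an object; FORCE is the grip in N (left out, the last holds). Time passes only in rows, so rows that repeat a pose let the fingers close. It gives the time, the measured TCP pose, the force and the opening at its end, in the units of the state.
- sensors.observe(): the state, without advancing time (a new reading comes with each control period).
- vision.get_image(name): name is "side" or "top"; returns (picture, depth): 400x640x3 uint8, blue, green, red; 400x640 float32, m along the optical axis (not along the pixel's ray), 0 where there is no reading.
- vision.camera_model(name): a dict with "K" (3x3 intrinsics, pixels), "xyz" and "attitude" of the camera in the world. Camera axes: x right, y down, z forward; pixel columns grow to the right and rows downward; lengths in m; the calibration is good to about 2 mm. A picture is of the moment at which its call begins. camera_model takes no time and is no camera call.
- arm.sign_off(): hands the job in, once; it reports no verdict.
Trained networks look in the newest picture that a camera, given by its name, has taken for a name from the list of things; names that differ only in an ending like _2 or _b are one class to them, and where a whole thing is asked for, a point or a joint stands for the part that bears it (a point fixed in the world has none). Each returns a list of dicts, best first, with "score" (0 to 1); they miss things now and then, are a little off and sometimes report something else, mostly with a low value. They report only what shows in the picture. A call takes as long as a camera call.
- nets.cut_out(label, camera): "region" (400x640 bool, what is visible of it) and "uv" ([column, row] in pixels, amid what is visible of it).
The state is a dict: "clock": time; "joints": joint angles; "dq": joint speeds; "joint_efforts": joint torques, N m; "position": TCP position; "ee_rot": TCP orientation; "force": force on the tool from outside, world axes, zero at the start; "ft_torque": the same for the moment, N m; "width": opening from 0.0 (shut) to 1.0 (fully open).
Only numpy, scipy, OpenCV 4.12 (cv2) and the standard library are available. Lean on these libraries where they do the work, as an engineer would, in place of code of your own. Each camera call takes 0.05 s, during which the arm holds its last target.

## Task

The tall jar of walnuts in the crate is still open. Take its lid, the large one, out of the lid rack and lay it flat, top up, on the wooden board; then take it by its rim, set it level on the jar, turn it back (anticlockwise) until the thread drops into place, and screw it forward (clockwise) until it is fully home. Leave the jars standing in the crate and the other goods as they are.

Things in the scene. Friction and masses are not known exactly. Their poses are not given: they have to be found in the camera images.
- lid_center (a point): Large brass-coloured jar lid: 66 mm across, 22 mm high, open below (skirt 2.5 mm thick, 18 mm deep inside), 40 g. Point on its axis, half-way up; z out of the closed top. Four small lugs inside the foot of the skirt, 90 degrees apart, at an unknown angle. Starts on edge (z level) in a slot of the rack, closed top towards the rack's +x, the far side of the table.
- rack: Fixed wooden lid rack, 190 mm (x) by 75 mm (y), origin under its centre. Dowels, tops 62 mm above the table, form five slots 31 mm apart along x. The large lid stands in one at y = 0, centre 49 mm and upper edge 82 mm above the table: pinch it across its 22 mm thickness from above, fingers closing along x. The small lid (48 mm across, leave it) is two slots away.
- board_top (a point): Centre of the top face of the fixed wooden board, 280 mm (x) by 200 mm (y), top 18 mm above the table. A small dry sausage 34 mm thick lies across it at x = +112 mm; the rest is free.
- jar_mouth (a point): Centre of the rim plane of the open tall square glass jar, z up; rim 141 mm above the table. Jar 72 mm square, 131 mm high, 0.7 kg, loose in a snug compartment (1.5 mm play). Neck 48 mm across, tapering to 44 at the rim, 24 mm long above a flat shoulder. The lid has 1.5 mm radial play on it. Fully home, the lid's centre is 7 mm below this point and its lower edge 6 mm above the shoulder.
- jar: The same jar, origin under its centre. Its thread has four starts, each ending at a stop rib. The lid set on at random rests on top of the thread, its centre 5 mm above the rim plane (7 if on the ribs); the ribs block a forward turn there. Turned back up to 90 degrees, it drops to 3 mm below the rim plane; turned further it meets the ribs. Then forward 60 to 70 degrees to the stop, home.
- crate: Fixed wooden crate, 95 mm (x) by 265 mm (y), 60 mm high, origin under its centre. Three compartments 85 mm apart along y hold the tall open jar and two closed squat jars (tops 88 mm above the table); which stands where varies.

How it is judged:
By the outcome, as a careful person would: the job done as asked, in the order asked, and still so for the second after the job is handed in, with the robot touching nothing.
It also fails if it takes over 61 s, if anything falls off the work surface, if the arm or the gripper's body presses on something with over 40 N, if the wrist force passes 120 N, or if a joint passes its speed limit or range.

## Working session

There is one attempt and no reset: what is moved stays moved. The work goes in short steps, Python scripts to look and compute and a shell command to move; the robot and the scene stay as the last step left them, time stands still between calls to the robot, and variables do not carry over. Pictures are saved under pics/ and viewed, and the job is handed in when it is done.

```bash
ls; mkdir -p pics; cat > h.py <<'E'
import numpy as np, cv2
from scipy.spatial.transform import Rotation as R
from cell import sensors, vision, arm, nets
def cam(n):
    m=vision.camera_model(n);K=np.array(m["K"]);a=np.array(m["attitude"])
    Rm=a if a.shape==(3,3) else R.from_rotvec(a).as_matrix() if a.size==3 else R.from_quat(a).as_matrix()
    return K,np.array(m["xyz"]),Rm
def cloud(n,d):
    K,t,Rm=cam(n);v,u=np.mgrid[0:d.shape[0],0:d.shape[1]]
    p=np.stack([(u-K[0,2])/K[0,0]*d,(v-K[1,2])/K[1,1]*d,d],-1)
    return p@Rm.T+t
def proj(n,p):
    K,t,Rm=cam(n);q=K@(Rm.T@(np.array(p)-t));return q[:2]/q[2]
def st():
    s=sensors.observe();print({k:np.round(s[k],4).tolist() for k in ("clock","joints","position","ee_rot","force","ft_torque","width")});return s
E
python3 - <<'E'
from h import *
st()
print(arm.tip_reach)
for n in("side","top"):
    print(vision.camera_model(n))
    p,d=vision.get_image(n);cv2.imwrite(f"pics/{n}0.png",p);np.save(f"{n}0.npy",d)
    for l in("lid_center","rack","board_top","jar","crate"):
        r=nets.cut_out(l,n)
        print(n,l)
        c=cloud(n,d)
        for x in r[:3]:
            u,v=np.array(x["uv"]).astype(int)
            m=x["region"]&(d>0);q=c[m]
            print(round(x["score"],2),u,v,m.sum(),np.round(np.median(q,0),3) if len(q) else'',np.round(np.percentile(q,[2,98],axis=0),3).tolist() if len(q) else '')
E
```

```text
pics
{'clock': 0.0, 'joints': [1.2134, 0.4352, 0.025, 1.5741, -0.0116, 1.134, -0.0751], 'position': [0.1573, -0.6044, 0.2399], 'ee_rot': [-3.1146, -0.3988, 0.0006], 'force': [0.9253, 0.0017, -0.4534], 'ft_torque': [0.0482, 0.0461, 0.0345], 'width': 1.0031}
0.014
{'K': array([[480.1687432 ,   0.        , 324.60162595],
       [  0.        , 480.1687432 , 200.28899893],
       [  0.        ,   0.        ,   1.        ]]), 'xyz': array([0.37026799, 0.84489022, 0.73943948]), 'attitude': array([-0.23601914,  2.72643914, -1.40024803])}
side lid_center
0.86 337 326 456 [0.432 0.294 0.074] [[0.422, 0.255, 0.036], [0.443, 0.306, 0.083]]
side rack
0.96 324 337 2269 [0.461 0.295 0.019] [[0.375, 0.246, 0.004], [0.554, 0.312, 0.061]]
side board_top
0.79 310 245 6754 [0.53  0.037 0.018] [[0.411, -0.082, 0.004], [0.665, 0.12, 0.021]]
side jar
0.71 316 170 1066 [ 0.555 -0.139  0.109] [[0.521, -0.191, 0.06], [0.59, -0.128, 0.141]]
side crate
0.95 319 197 1303 [ 0.546 -0.125  0.049] [[0.504, -0.368, 0.001], [0.625, -0.114, 0.062]]
{'K': array([[448.32883339,   0.        , 316.63219691],
       [  0.        , 448.32883339, 196.29215956],
       [  0.        ,   0.        ,   1.        ]]), 'xyz': array([ 0.31899272, -0.04931726,  1.04111337]), 'attitude': array([-2.18162236,  2.01089093, -0.22162096])}
top lid_center
0.62 189 220 1134 [0.469 0.259 0.018] [[0.378, 0.237, 0.001], [0.558, 0.307, 0.054]]
0.56 181 234 369 [0.434 0.266 0.074] [[0.425, 0.238, 0.016], [0.448, 0.299, 0.083]]
top rack
0.75 186 216 1220 [0.468 0.263 0.018] [[0.377, 0.237, 0.002], [0.556, 0.307, 0.059]]
top board_top
0.74 301 205 8972 [0.529 0.009 0.017] [[0.413, -0.085, 0.013], [0.67, 0.111, 0.021]]
top jar
0.86 381 192 1272 [ 0.548 -0.164  0.115] [[0.521, -0.203, 0.057], [0.588, -0.132, 0.141]]
top crate
0.88 424 210 2225 [ 0.535 -0.267  0.057] [[0.506, -0.384, 0.01], [0.627, -0.121, 0.063]]
```

```bash
python3 - <<'E'
import cv2
for n in("side","top"):
    p=cv2.imread(f"pics/{n}0.png")
    cv2.imwrite(f"pics/{n}0b.png",cv2.resize(p,(800,500),interpolation=cv2.INTER_CUBIC))
E
```

```text
(no output)
```

View pics/side0.png

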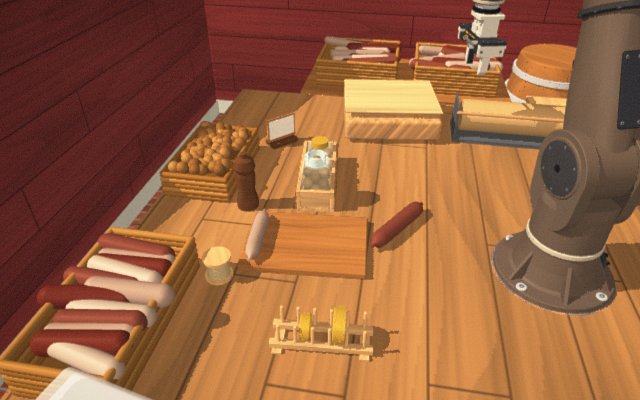

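View pics/top0.png

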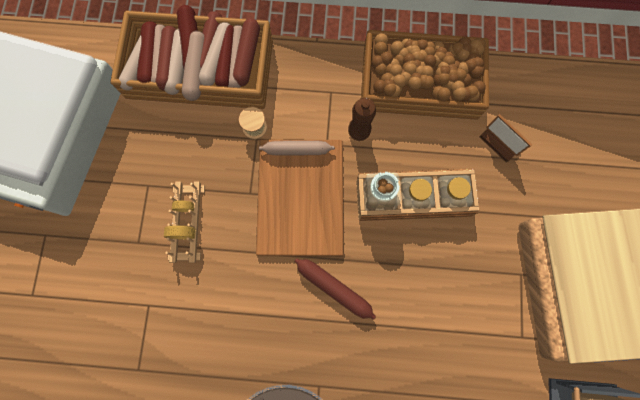

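The side picture shows the rack at about (322,335), with the large lid at (340,325), the small lid at (305,325), the board around (310,245) and the crate with the open jar at about (316,165). In the top picture the large lid is at (180,232), the board at (300,200), its sausage at (297,148), and the open jar's mouth at (385,187). Next I fit the poses.

```bash
python3 - <<'E'
from h import *
for n in("side","top"):
    p,d=vision.get_image(n);c=cloud(n,d)
    def reg(l,k=0):
        r=nets.cut_out(l,n)
        return r[k]["region"]&(d>0)
    def big(a,lo,hi):
        q=c[a]; q=q[(q[:,2]>lo)&(q[:,2]<hi)];return q
    b=reg("board_top");q=big(b,.012,.024);print(n,"board",cv2.minAreaRect((q[:,:2]*1000).astype(np.float32)),len(q),np.median(q[:,2]))
    b=reg("rack");k=cv2.dilate(b.astype(np.uint8),np.ones((5,5)))>0
    q=big(k,.008,.075);print("rack",cv2.minAreaRect((q[:,:2]*1000).astype(np.float32)),len(q))
    b=reg("crate");q=big(b,.05,.066);print("crate",cv2.minAreaRect((q[:,:2]*1000).astype(np.float32)),len(q))
    w=cv2.dilate(reg("jar").astype(np.uint8),np.ones((5,5)))>0
    q=big(w,.134,.15);print("rim",len(q),np.round(q.min(0),3),np.round(q.max(0),3),cv2.minEnclosingCircle((q[:,:2]*1000).astype(np.float32)))
    # lid top region
    m=(c[...,0]>.38)&(c[...,0]<.56)&(c[...,1]>.22)&(c[...,1]<.32)&(d>0)
    q=c[m];
    q=q[(q[:,2]>.066)&(q[:,2]<.09)];print("lidhi",len(q),np.round(np.percentile(q,[1,10,50,90,99],axis=0),4).tolist())
    print(cv2.minAreaRect((q[:,:2]*1000).astype(np.float32)))
E
```

```text
side board ((546.865234375, 15.03814697265625), (279.18212890625, 206.19244384765625), 4.503119945526123) 6253 0.017940974550262556
rack ((465.1968078613281, 277.6451721191406), (189.71722412109375, 67.55155944824219), 3.2437045574188232) 2411
crate ((567.38232421875, -248.7752685546875), (102.83882141113281, 267.7746887207031), 7.0389604568481445) 643
rim 141 [ 0.529 -0.192  0.134] [ 0.586 -0.139  0.142] ((556.7066650390625, -166.3809051513672), 29.767728805541992)
lidhi 316 [[0.422, 0.2498, 0.0667], [0.4245, 0.2614, 0.0695], [0.4332, 0.2843, 0.0788], [0.4419, 0.298, 0.0824], [0.4446, 0.3019, 0.0839]]
((433.67724609375, 275.2360534667969), (21.867612838745117, 55.67305374145508), 4.0587334632873535)
top board ((548.7235107421875, 12.358642578125), (277.8641357421875, 199.77366638183594), 4.415040969848633) 8777 0.017356688401798603
rack ((467.49053955078125, 271.4693298339844), (189.49827575683594, 68.88298797607422), 4.4823527336120605) 1233
crate ((569.021484375, -253.53408813476562), (103.18171691894531, 265.0462951660156), 6.961818218231201) 1465
rim 208 [ 0.531 -0.196  0.134] [ 0.588 -0.142  0.145] ((558.7557983398438, -169.45803833007812), 29.120309829711914)
lidhi 252 [[0.425, 0.2439, 0.0665], [0.4273, 0.2478, 0.0698], [0.436, 0.2663, 0.0779], [0.4448, 0.2897, 0.0822], [0.4478, 0.2974, 0.0838]]
((435.83990478515625, 270.60284423828125), (22.14812469482422, 57.836814880371094), 5.628641605377197)
```

```bash
cat >> h.py <<'E'
def down(ydeg):
    """tool pointing down, tool y at heading ydeg in world"""
    a=np.radians(ydeg);y=np.array([np.cos(a),np.sin(a),0]);z=np.array([0,0,-1.]);x=np.cross(y,z)
    return R.from_matrix(np.stack([x,y,z],1))
def delta(p,Rt,s=None):
    s=s or sensors.observe();R0=R.from_rotvec(s["ee_rot"])
    t=R0.inv().apply(np.array(p)-s["position"])*100;w=np.degrees((R0.inv()*Rt).as_rotvec())
    print("t cm",np.round(t,2),"w deg",np.round(w,2))
E
python3 - <<'E'
from h import *
s=st();M=R.from_rotvec(s["ee_rot"]).as_matrix();print(np.round(M,3), np.degrees(np.arctan2(M[1,1],M[0,1])))
for y in(4.4,184.4):
    print(y);delta([.46,-.1,.26],down(y));delta([.4345,.272,.20],down(y))
E
```

```text
{'clock': 1.1, 'joints': [1.2134, 0.4345, 0.025, 1.5732, -0.0116, 1.134, -0.0751], 'position': [0.1575, -0.6048, 0.2408], 'ee_rot': [3.1161, 0.399, -0.0], 'force': [0.1777, -0.437, -1.5312], 'ft_torque': [0.0013, -0.004, 0.0122], 'width': 0.9977}
[[ 0.968  0.252  0.   ]
 [ 0.252 -0.968 -0.   ]
 [-0.     0.    -1.   ]] -75.40526065804454
4.4
t cm [ 41.99 -41.23  -1.93] w deg [  0.     0.   -79.81]
t cm [ 48.9  -77.88   4.07] w deg [  0.     0.   -79.81]
184.4
t cm [ 41.99 -41.23  -1.93] w deg [  0.    -0.   100.19]
t cm [ 48.9  -77.88   4.07] w deg [  0.    -0.   100.19]
```

```bash
python3 -m handwheel '[{"tx":3.5,"ty":-3.5,"tz":-1.5,"wz":-6},{"tx":7,"ty":-7,"tz":-2,"wz":-13},{"tx":10.5,"ty":-10.3,"tz":-2,"wz":-20},{"tx":14,"ty":-13.7,"tz":-2,"wz":-26},{"tx":17.5,"ty":-17.2,"tz":-2,"wz":-33},{"tx":21,"ty":-20.6,"tz":-2,"wz":-40},{"tx":24.5,"ty":-24,"tz":-2,"wz":-46},{"tx":28,"ty":-27.5,"tz":-2,"wz":-53},{"tx":31.5,"ty":-31,"tz":-2,"wz":-60},{"tx":35,"ty":-34.4,"tz":-2,"wz":-66},{"tx":38.5,"ty":-37.8,"tz":-2,"wz":-73},{"tx":42,"ty":-41.2,"tz":-2,"wz":-79.8}]' ; python3 - <<'E'
from h import *
st();delta([.4345,.272,.16],down(4.4))
E
```

```text
{'clock': 1.1, 'joints': [1.2134, 0.4345, 0.025, 1.5732, -0.0116, 1.134, -0.0751], 'position': [0.1575, -0.6048, 0.2408], 'ee_rot': [3.1161, 0.399, -0.0], 'force': [0.1777, -0.437, -1.5312], 'ft_torque': [0.0013, -0.004, 0.0122], 'width': 0.9977}
t cm [ 48.9  -77.88   8.07] w deg [  0.     0.   -79.81]invalid input
```

```bash
python3 -m handwheel '[{"tx":3.5,"ty":-3.5,"tz":-1.5,"wx":0,"wy":0,"wz":-6,"claw":1}]'; python3 -c "
from h import *
st()"; python3 -m handwheel --help | head -20
```

```text
clock: 1.18
position: [0.1721, -0.574, 0.2502]
ee_rot: [-3.093, -0.546, 0.007]
force: [0.1, -0.1, 0.5]
width: 1.002
{'clock': 1.1833, 'joints': [1.1889, 0.387, -0.0015, 1.623, 0.0052, 1.1337, -0.0358], 'position': [0.1721, -0.574, 0.2502], 'ee_rot': [-3.0926, -0.5462, 0.007], 'force': [0.1154, -0.0824, 0.4951], 'ft_torque': [0.0534, 0.015, -0.0019], 'width': 1.0018}invalid input: not JSON, or not a number
```

```bash
python3 - <<'E'
from h import *
delta([.46,-.1,.26],down(4.4))
E
```

```text
t cm [ 43.28 -34.68  -1.1 ] w deg [ -0.25   0.14 -74.37]
```

```bash
python3 -m handwheel '[{"tx":6,"ty":-5,"tz":-1,"wx":0,"wy":0,"wz":-9,"claw":1},{"tx":12,"ty":-10,"tz":-1,"wx":0,"wy":0,"wz":-18,"claw":1},{"tx":18,"ty":-15,"tz":-1,"wx":0,"wy":0,"wz":-27,"claw":1},{"tx":24,"ty":-20,"tz":-1,"wx":0,"wy":0,"wz":-36,"claw":1},{"tx":30,"ty":-25,"tz":-1,"wx":0,"wy":0,"wz":-45,"claw":1},{"tx":36,"ty":-30,"tz":-1,"wx":0,"wy":0,"wz":-54,"claw":1},{"tx":43.3,"ty":-34.7,"tz":-1,"wx":0,"wy":0,"wz":-74.4,"claw":1},{"tx":43.3,"ty":-34.7,"tz":-1,"wx":0,"wy":0,"wz":-74.4,"claw":1},{"tx":43.3,"ty":-34.7,"tz":-1,"wx":0,"wy":0,"wz":-74.4,"claw":1},{"tx":43.3,"ty":-34.7,"tz":-1,"wx":0,"wy":0,"wz":-74.4,"claw":1},{"tx":43.3,"ty":-34.7,"tz":-1,"wx":0,"wy":0,"wz":-74.4,"claw":1},{"tx":43.3,"ty":-34.7,"tz":-1,"wx":0,"wy":0,"wz":-74.4,"claw":1}]' ; python3 - <<'E'
from h import *
st();delta([.4345,.272,.16],down(4.4))
E
```

```text
clock: 2.18
position: [0.4326, -0.1387, 0.263]
ee_rot: [2.118, 2.319, 0.0]
force: [1.7, -0.4, -0.0]
width: 0.999
{'clock': 2.1833, 'joints': [0.6541, 0.1813, -0.5291, 1.9017, 0.1037, 1.0842, 0.174], 'position': [0.4326, -0.1387, 0.263], 'ee_rot': [2.1181, 2.3187, 0.0002], 'force': [1.6523, -0.382, -0.002], 'ft_torque': [-0.0863, -0.1939, -0.0118], 'width': 0.999}
t cm [40.9   3.88 10.27] w deg [0.05 0.04 0.78]
```

```bash
python3 -m handwheel '[{"tx":4,"ty":0.4,"tz":0.5,"wx":0,"wy":0,"wz":0.8,"claw":0.45},{"tx":8,"ty":0.8,"tz":1,"wx":0,"wy":0,"wz":0.8,"claw":0.45},{"tx":12,"ty":1.2,"tz":1.5,"wx":0,"wy":0,"wz":0.8,"claw":0.45},{"tx":16,"ty":1.6,"tz":2,"wx":0,"wy":0,"wz":0.8,"claw":0.45},{"tx":20,"ty":2,"tz":2.5,"wx":0,"wy":0,"wz":0.8,"claw":0.45},{"tx":24,"ty":2.4,"tz":3,"wx":0,"wy":0,"wz":0.8,"claw":0.45},{"tx":28,"ty":2.8,"tz":4,"wx":0,"wy":0,"wz":0.8,"claw":0.45},{"tx":32,"ty":3.2,"tz":5,"wx":0,"wy":0,"wz":0.8,"claw":0.45},{"tx":36,"ty":3.6,"tz":7,"wx":0,"wy":0,"wz":0.8,"claw":0.45},{"tx":40.9,"ty":3.9,"tz":10.2,"wx":0,"wy":0,"wz":0.8,"claw":0.45},{"tx":40.9,"ty":3.9,"tz":10.2,"wx":0,"wy":0,"wz":0.8,"claw":0.45},{"tx":40.9,"ty":3.9,"tz":10.2,"wx":0,"wy":0,"wz":0.8,"claw":0.45}]' ; python3 - <<'E'
from h import *
st();delta([.4345,.272,.082],down(4.4))
for n in("side","top"):
    p,d=vision.get_image(n);u,v=proj(n,[.4345,.272,.1]).astype(int)
    u=max(u,80);v=min(v,320)
    cv2.imwrite(f"pics/{n}1.png",cv2.resize(p[v-80:v+80,u-80:u+80],(480,480),interpolation=cv2.INTER_CUBIC))
a,b=[cv2.imread(f"pics/{n}1.png") for n in("side","top")]
cv2.imwrite("pics/j1.png",cv2.resize(np.hstack([a,b]),(800,400)))
E
```

```text
clock: 3.18
position: [0.4331, 0.2745, 0.1586]
ee_rot: [-2.13, -2.305, 0.002]
force: [-0.2, -0.7, -0.1]
width: 0.449
{'clock': 3.1833, 'joints': [-0.146, 0.4365, -0.6896, 1.9021, 0.3397, 0.9238, -0.9192], 'position': [0.4331, 0.2745, 0.1586], 'ee_rot': [-2.1299, -2.3049, 0.0018], 'force': [-0.2256, -0.7304, -0.1157], 'ft_torque': [0.0113, -0.0659, 0.0204], 'width': 0.4493}
t cm [-0.27  0.14  7.66] w deg [-0.17 -0.09  0.12]
```

View pics/j1.png

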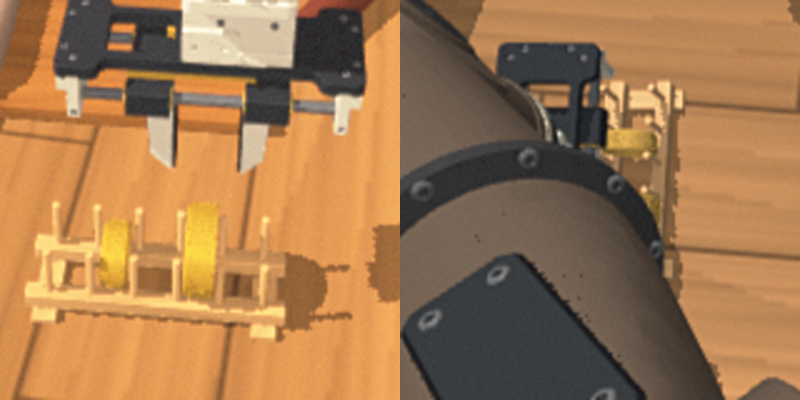

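The side picture (left half) shows the open fingers straddling the large lid, with no contact yet. The tips are at about (165,165) and (245,165), above the lid's top edge at (203,208). Descending now.

```bash
python3 -m handwheel '[{"tx":-0.2,"ty":0.14,"tz":2.5,"wx":0,"wy":0,"wz":0,"claw":0.45},{"tx":-0.2,"ty":0.14,"tz":5,"wx":0,"wy":0,"wz":0,"claw":0.45},{"tx":-0.2,"ty":0.14,"tz":6.8,"wx":0,"wy":0,"wz":0,"claw":0.45},{"tx":-0.2,"ty":0.14,"tz":7.6,"wx":0,"wy":0,"wz":0,"claw":0.45},{"tx":-0.2,"ty":0.14,"tz":7.6,"wx":0,"wy":0,"wz":0,"claw":0.45}]' 30; python3 -m handwheel '[{"tx":0,"ty":0,"tz":0,"wx":0,"wy":0,"wz":0,"claw":0.1},{"tx":0,"ty":0,"tz":0,"wx":0,"wy":0,"wz":0,"claw":0.1},{"tx":0,"ty":0,"tz":0,"wx":0,"wy":0,"wz":0,"claw":0.1},{"tx":0,"ty":0,"tz":0,"wx":0,"wy":0,"wz":0,"claw":0.1},{"tx":0,"ty":0,"tz":0,"wx":0,"wy":0,"wz":0,"claw":0.1},{"tx":0,"ty":0,"tz":0,"wx":0,"wy":0,"wz":0,"claw":0.1}]' 30
```

```text
clock: 3.7
position: [0.4368, 0.2666, 0.0838]
ee_rot: [2.141, 2.299, -0.004]
force: [0.1, 0.0, -0.6]
width: 0.451
clock: 4.2
position: [0.4374, 0.2688, 0.0853]
ee_rot: [2.138, 2.301, 0.002]
force: [1.1, -0.9, 6.7]
width: 0.228
```

```bash
python3 -m handwheel '[{"tx":0,"ty":0,"tz":-1,"wx":0,"wy":0,"wz":0,"claw":0.1},{"tx":0,"ty":0,"tz":-3,"wx":0,"wy":0,"wz":0,"claw":0.1},{"tx":0,"ty":0,"tz":-5.5,"wx":0,"wy":0,"wz":0,"claw":0.1},{"tx":0,"ty":0,"tz":-8,"wx":0,"wy":0,"wz":0,"claw":0.1},{"tx":0,"ty":0,"tz":-11,"wx":0,"wy":0,"wz":0,"claw":0.1},{"tx":0,"ty":0,"tz":-12,"wx":0,"wy":0,"wz":0,"claw":0.1},{"tx":0,"ty":0,"tz":-12,"wx":0,"wy":0,"wz":0,"claw":0.1}]' 30; python3 - <<'E'
from h import *
st()
p,d=vision.get_image("side");u,v=proj("side",[.4345,.272,.16]).astype(int)
cv2.imwrite(f"pics/s2.png",cv2.resize(p[v-80:v+80,u-80:u+80],(480,480),interpolation=cv2.INTER_CUBIC))
E
```

```text
clock: 4.78
position: [0.4377, 0.2696, 0.2077]
ee_rot: [2.138, 2.3, 0.007]
force: [0.2, 0.6, -1.0]
width: 0.236
{'clock': 4.7833, 'joints': [-0.1059, 0.3782, -0.7162, 1.8447, 0.2899, 1.0201, -0.8664], 'position': [0.4377, 0.2696, 0.2077], 'ee_rot': [2.1376, 2.3004, 0.0072], 'force': [0.2166, 0.5973, -1.007], 'ft_torque': [0.0071, -0.1543, -0.0099], 'width': 0.236}
```

View pics/s2.png

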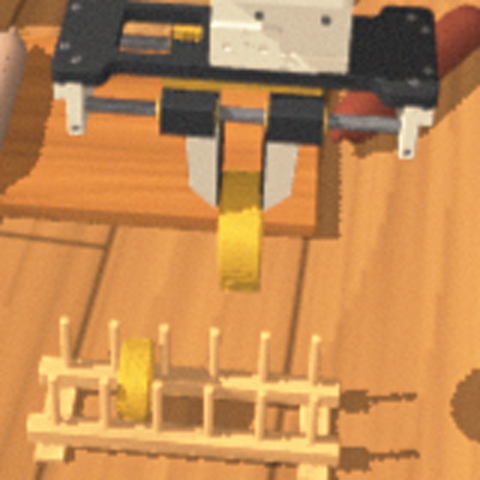

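```bash
python3 - <<'E'
from h import *
def tilt(a): return down(4.4)*R.from_rotvec([np.radians(-a),0,0])
print(tilt(50).as_matrix()[:,2],tilt(50).as_matrix()[:,1])
delta([.51,.02,.16],tilt(50))
E
```

```text
[ 0.76378672  0.05877019 -0.64278761] [0.64089316 0.04931404 0.76604444]
t cm [-25.35   5.44   4.57] w deg [-49.87   0.06  -0.22]
```

```bash
python3 -m handwheel '[{"tx":-3,"ty":0.6,"tz":0,"wx":0,"wy":0,"wz":0,"claw":0.1},{"tx":-6.5,"ty":1.2,"tz":0,"wx":-5,"wy":0,"wz":0,"claw":0.1},{"tx":-10,"ty":2,"tz":0,"wx":-11,"wy":0,"wz":0,"claw":0.1},{"tx":-13.5,"ty":3,"tz":1,"wx":-17,"wy":0,"wz":0,"claw":0.1},{"tx":-17,"ty":3.7,"tz":2,"wx":-23,"wy":0,"wz":0,"claw":0.1},{"tx":-20.5,"ty":4.5,"tz":3,"wx":-29,"wy":0,"wz":0,"claw":0.1},{"tx":-23.5,"ty":5,"tz":4,"wx":-35,"wy":0,"wz":0,"claw":0.1},{"tx":-25.3,"ty":5.4,"tz":4.5,"wx":-41,"wy":0,"wz":0,"claw":0.1},{"tx":-25.3,"ty":5.4,"tz":4.5,"wx":-47,"wy":0,"wz":0,"claw":0.1},{"tx":-25.3,"ty":5.4,"tz":4.5,"wx":-50,"wy":0,"wz":0,"claw":0.1},{"tx":-25.3,"ty":5.4,"tz":4.5,"wx":-50,"wy":0,"wz":0,"claw":0.1},{"tx":-25.3,"ty":5.4,"tz":4.5,"wx":-50,"wy":0,"wz":0,"claw":0.1}]' 30; python3 - <<'E'
from h import *
st()
def tilt(a): return down(4.4)*R.from_rotvec([np.radians(-a),0,0])
delta([.514,.02,.0725],tilt(50))
p,d=vision.get_image("side");u,v=proj("side",[.50,.02,.12]).astype(int)
cv2.imwrite(f"pics/s3.png",cv2.resize(p[v-80:v+80,u-80:u+80],(480,480),interpolation=cv2.INTER_CUBIC))
E
```

```text
clock: 5.83
position: [0.5091, 0.0089, 0.1617]
ee_rot: [1.788, 1.861, 0.527]
force: [0.7, -1.2, -0.9]
width: 0.229
{'clock': 5.8333, 'joints': [0.1582, 0.1988, -0.4954, 2.4531, 1.8552, 0.3499, -2.0252], 'position': [0.5091, 0.0089, 0.1617], 'ee_rot': [1.7876, 1.8608, 0.5267], 'force': [0.727, -1.2302, -0.9486], 'ft_torque': [-0.0355, 0.684, -0.0524], 'width': 0.2291}
t cm [ 1.9  -4.85  7.34] w deg [-13.47   6.35   0.76]
```

View pics/s3.png

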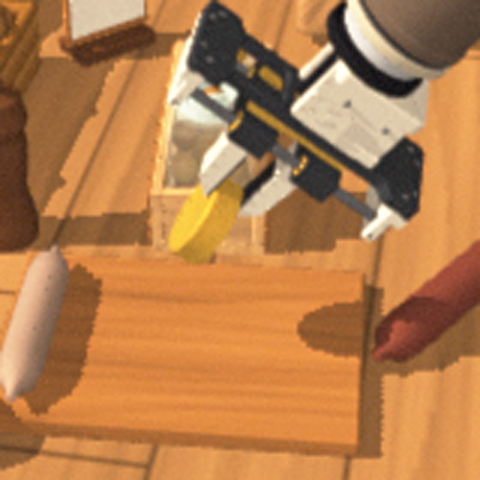

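```bash
python3 - <<'E'
from h import *
def tilt(a): return down(4.4)*R.from_rotvec([np.radians(-a),0,0])
delta([.545,.02,.12],tilt(50))
E
```

```text
t cm [1.48 0.58 5.38] w deg [-13.37   6.33   0.79]
```

```bash
python3 -m handwheel '[{"tx":0.4,"ty":0.2,"tz":1.5,"wx":-2,"wy":1,"wz":0,"claw":0.1},{"tx":0.8,"ty":0.4,"tz":3,"wx":-5,"wy":2,"wz":0,"claw":0.1},{"tx":1.2,"ty":0.6,"tz":4.5,"wx":-8,"wy":4,"wz":0.8,"claw":0.1},{"tx":1.5,"ty":0.6,"tz":5.4,"wx":-11,"wy":5,"wz":0.8,"claw":0.1},{"tx":1.5,"ty":0.6,"tz":5.4,"wx":-13.4,"wy":6.3,"wz":0.8,"claw":0.1},{"tx":1.5,"ty":0.6,"tz":5.4,"wx":-13.4,"wy":6.3,"wz":0.8,"claw":0.1},{"tx":1.5,"ty":0.6,"tz":5.4,"wx":-13.4,"wy":6.3,"wz":0.8,"claw":0.1},{"tx":1.5,"ty":0.6,"tz":5.4,"wx":-13.4,"wy":6.3,"wz":0.8,"claw":0.1}]' 30; python3 - <<'E'
from h import *
st()
def tilt(a): return down(4.4)*R.from_rotvec([np.radians(-a),0,0])
delta([.545,.02,.0725],tilt(50))
E
```

```text
clock: 6.55
position: [0.5463, 0.0202, 0.1204]
ee_rot: [1.65, 1.777, 0.823]
force: [-0.6, 0.7, -0.1]
width: 0.235
{'clock': 6.55, 'joints': [0.5395, 0.6013, -0.9404, 2.5683, 2.5235, 0.8956, -2.4788], 'position': [0.5463, 0.0202, 0.1204], 'ee_rot': [1.6504, 1.7769, 0.8232], 'force': [-0.6242, 0.6609, -0.0941], 'ft_torque': [-0.0943, 0.8705, 0.0144], 'width': 0.2349}
t cm [-0.01 -3.74  3.  ] w deg [-0.27  0.15 -0.1 ]
```

```bash
python3 - <<'E'
from h import *
def tilt(a): return down(4.4)*R.from_rotvec([np.radians(-a),0,0])
delta([.56,.02,.10],tilt(50))
delta([.56,.02,.08],tilt(50))
delta([.56,.02,.0715],tilt(50))
E
```

```text
t cm [-0.12 -0.68  2.36] w deg [-0.27  0.15 -0.1 ]
t cm [-0.12 -2.2   3.66] w deg [-0.27  0.15 -0.1 ]
t cm [-0.12 -2.85  4.21] w deg [-0.27  0.15 -0.1 ]
```

```bash
python3 -m handwheel '[{"tx":0,"ty":0,"tz":1.2,"wx":0,"wy":0,"wz":0,"claw":0.1},{"tx":-0.1,"ty":-0.7,"tz":2.4,"wx":0,"wy":0,"wz":0,"claw":0.1},{"tx":-0.1,"ty":-1.5,"tz":3,"wx":0,"wy":0,"wz":0,"claw":0.1},{"tx":-0.1,"ty":-2.2,"tz":3.6,"wx":0,"wy":0,"wz":0,"claw":0.1},{"tx":-0.1,"ty":-2.2,"tz":3.6,"wx":0,"wy":0,"wz":0,"claw":0.1}]' 30; python3 - <<'E'
from h import *
st()
def tilt(a): return down(4.4)*R.from_rotvec([np.radians(-a),0,0])
delta([.56,.02,.0715],tilt(50))
p,d=vision.get_image("side");u,v=proj("side",[.55,.02,.07]).astype(int)
cv2.imwrite(f"pics/s4.png",cv2.resize(p[v-80:v+80,u-80:u+80],(480,480),interpolation=cv2.INTER_CUBIC))
c=cloud("side",d)[v-80:v+80,u-80:u+80].reshape(-1,3);b=p[v-80:v+80,u-80:u+80].reshape(-1,3).astype(int)
m=(b[:,2]>170)&(b[:,1]>130)&(b[:,0]<80);q=c[m];q=q[(q[:,2]>.015)];print(len(q),q.min(0),q.max(0))
E
```

```text
clock: 6.97
position: [0.5604, 0.0211, 0.0807]
ee_rot: [1.646, 1.778, 0.823]
force: [-0.5, -0.1, -0.6]
width: 0.23
{'clock': 6.9667, 'joints': [0.4948, 0.7483, -0.8985, 2.5576, 2.5783, 1.0251, -2.4635], 'position': [0.5604, 0.0211, 0.0807], 'ee_rot': [1.6456, 1.7782, 0.8231], 'force': [-0.5333, -0.1108, -0.5883], 'ft_torque': [-0.1381, 0.8811, 0.0073], 'width': 0.2295}
t cm [-0.1  -0.74  0.56] w deg [-0.17  0.14  0.1 ]
3192 [ 0.37026799 -0.37213296  0.01502754] [0.8349236  0.84489022 0.73943948]
```

View pics/s4.png

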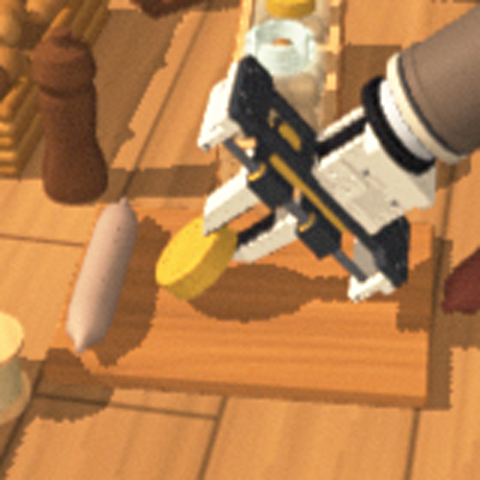

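```bash
python3 -m handwheel '[{"tx":0,"ty":-0.3,"tz":0.26,"wx":0,"wy":0,"wz":0,"claw":0.1},{"tx":0,"ty":-0.54,"tz":0.45,"wx":0,"wy":0,"wz":0,"claw":0.1},{"tx":0,"ty":-0.54,"tz":0.45,"wx":0,"wy":0,"wz":0,"claw":0.1}]' 30;  python3 -m handwheel '[{"tx":0,"ty":-0.15,"tz":0.13,"wx":0,"wy":0,"wz":0,"claw":0.1},{"tx":0,"ty":-0.15,"tz":0.13,"wx":0,"wy":0,"wz":0,"claw":0.1}]' 30
```

```text
clock: 7.27
position: [0.561, 0.021, 0.0754]
ee_rot: [1.645, 1.775, 0.827]
force: [0.9, 0.6, -1.2]
width: 0.234
clock: 7.43
position: [0.5609, 0.0209, 0.0734]
ee_rot: [1.645, 1.775, 0.827]
force: [-0.5, 0.0, -0.2]
width: 0.232
```

```bash
for i in 1 2; do python3 -m handwheel '[{"tx":0,"ty":-0.15,"tz":0.13,"wx":0,"wy":0,"wz":0,"claw":0.1},{"tx":0,"ty":-0.15,"tz":0.13,"wx":0,"wy":0,"wz":0,"claw":0.1}]' 30; done
```

```text
clock: 7.6
position: [0.5612, 0.021, 0.0718]
ee_rot: [1.644, 1.774, 0.828]
force: [-1.7, -0.8, 3.8]
width: 0.231
clock: 7.77
position: [0.5619, 0.0213, 0.0708]
ee_rot: [1.642, 1.773, 0.83]
force: [-2.4, -1.9, 10.1]
width: 0.232
```

```bash
python3 -m handwheel '[{"tx":0,"ty":0.15,"tz":-0.13,"wx":0,"wy":0,"wz":0,"claw":0.1},{"tx":0,"ty":0.15,"tz":-0.13,"wx":0,"wy":0,"wz":0,"claw":0.34},{"tx":0,"ty":0.15,"tz":-0.13,"wx":0,"wy":0,"wz":0,"claw":0.34},{"tx":0,"ty":0.15,"tz":-0.13,"wx":0,"wy":0,"wz":0,"claw":0.34}]' 20; python3 - <<'E'
from h import *
st()
p,d=vision.get_image("side");u,v=proj("side",[.55,.02,.07]).astype(int)
cv2.imwrite(f"pics/s5.png",cv2.resize(p[v-80:v+80,u-80:u+80],(480,480),interpolation=cv2.INTER_CUBIC))
E
```

```text
clock: 8.1
position: [0.5608, 0.0209, 0.0712]
ee_rot: [1.646, 1.775, 0.827]
force: [-1.4, -0.6, -0.1]
width: 0.332
{'clock': 8.1, 'joints': [0.4958, 0.7908, -0.9024, 2.561, 2.5912, 1.0676, -2.4557], 'position': [0.5608, 0.0209, 0.0712], 'ee_rot': [1.6459, 1.775, 0.827], 'force': [-1.4319, -0.6443, -0.0671], 'ft_torque': [-0.0959, 0.8587, 0.0271], 'width': 0.3321}
```

View pics/s5.png

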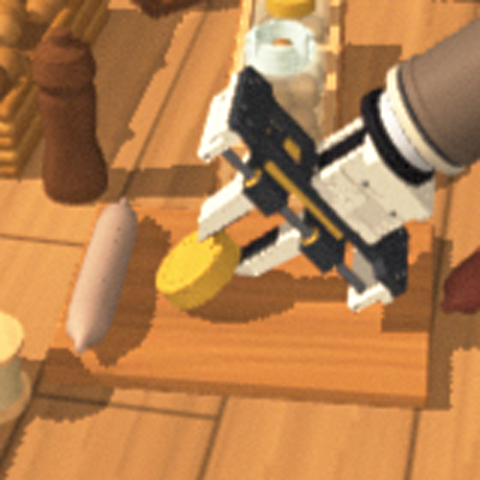

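```bash
python3 -m handwheel '[{"tx":0,"ty":0,"tz":0,"wx":0,"wy":0,"wz":0,"claw":0.45},{"tx":0,"ty":0,"tz":0,"wx":0,"wy":0,"wz":0,"claw":0.52},{"tx":0,"ty":0,"tz":0,"wx":0,"wy":0,"wz":0,"claw":0.6},{"tx":0,"ty":0,"tz":0,"wx":0,"wy":0,"wz":0,"claw":0.66},{"tx":0,"ty":0,"tz":0,"wx":0,"wy":0,"wz":0,"claw":0.66}]' 20; python3 - <<'E'
from h import *
st()
p,d=vision.get_image("side");u,v=proj("side",[.55,.02,.07]).astype(int)
cv2.imwrite(f"pics/s6.png",cv2.resize(p[v-80:v+80,u-80:u+80],(480,480),interpolation=cv2.INTER_CUBIC))
E
```

```text
clock: 8.57
position: [0.561, 0.021, 0.0714]
ee_rot: [1.645, 1.775, 0.828]
force: [0.4, 0.1, -0.8]
width: 0.638
{'clock': 8.5667, 'joints': [0.4957, 0.7907, -0.9026, 2.5608, 2.5914, 1.0678, -2.4557], 'position': [0.561, 0.021, 0.0714], 'ee_rot': [1.6454, 1.7749, 0.8276], 'force': [0.3911, 0.1046, -0.7806], 'ft_torque': [-0.1433, 0.8577, 0.0488], 'width': 0.6382}
```

View pics/s6.png

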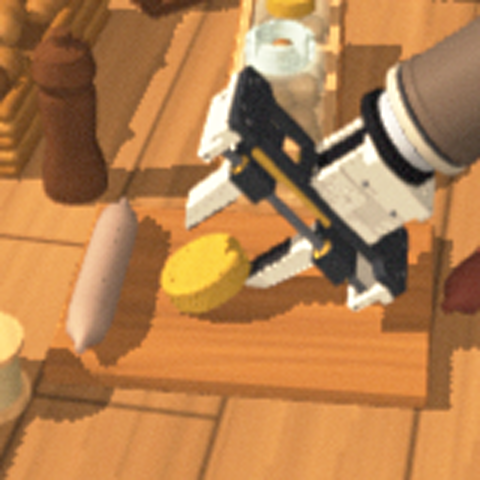

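```bash
python3 -m handwheel '[{"tx":0,"ty":-0.1,"tz":-0.8,"wx":4,"wy":0,"wz":0,"claw":0.66},{"tx":0,"ty":-0.2,"tz":-1.6,"wx":8,"wy":0,"wz":0,"claw":0.66},{"tx":0,"ty":-0.2,"tz":-2.4,"wx":12,"wy":0,"wz":0,"claw":0.66},{"tx":0,"ty":-0.2,"tz":-3.2,"wx":16,"wy":0,"wz":0,"claw":0.66},{"tx":0,"ty":0,"tz":-5,"wx":20,"wy":0,"wz":0,"claw":0.66},{"tx":0,"ty":0,"tz":-7,"wx":22,"wy":0,"wz":0,"claw":0.66},{"tx":0,"ty":0,"tz":-7,"wx":22,"wy":0,"wz":0,"claw":0.66}]' 20; python3 - <<'E'
from h import *
st()
p,d=vision.get_image("side");u,v=proj("side",[.55,.02,.07]).astype(int)
cv2.imwrite(f"pics/s7.png",cv2.resize(p[v-80:v+80,u-80:u+80],(480,480),interpolation=cv2.INTER_CUBIC))
delta([.50,.02,.20],down(4.4))
E
```

```text
clock: 9.2
position: [0.5079, 0.0157, 0.1144]
ee_rot: [1.877, 2.026, 0.501]
force: [-0.6, -0.0, -1.6]
width: 0.663
{'clock': 9.2, 'joints': [0.2311, 0.2991, -0.4721, 2.3835, 1.5865, 0.1923, -1.6518], 'position': [0.5079, 0.0157, 0.1144], 'ee_rot': [1.8772, 2.0255, 0.5014], 'force': [-0.5516, -0.0403, -1.6448], 'ft_torque': [-0.1328, 0.5966, 0.0611], 'width': 0.6625}
t cm [ 0.36  3.28 -7.75] w deg [28.1   0.17 -0.13]
```

View pics/s7.png

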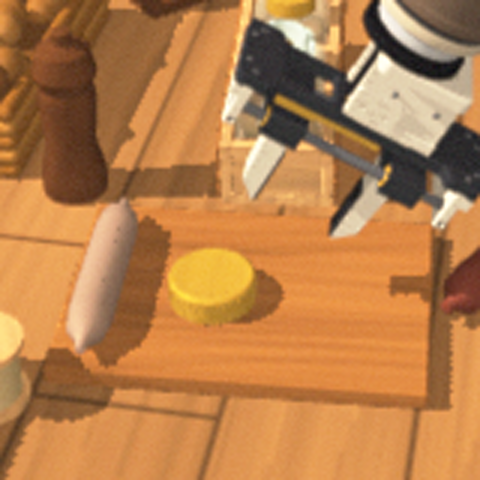

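```bash
python3 -m handwheel '[{"tx":0,"ty":0.5,"tz":-2,"wx":4,"wy":0,"wz":0,"claw":0.9},{"tx":0.2,"ty":1.5,"tz":-4,"wx":9,"wy":0,"wz":0,"claw":1},{"tx":0.3,"ty":2.5,"tz":-6,"wx":15,"wy":0,"wz":0,"claw":1},{"tx":0.4,"ty":3.3,"tz":-7.7,"wx":21,"wy":0,"wz":0,"claw":1},{"tx":0.4,"ty":3.3,"tz":-7.7,"wx":28.1,"wy":0,"wz":0,"claw":1},{"tx":0.4,"ty":3.3,"tz":-7.7,"wx":28.1,"wy":0,"wz":0,"claw":1},{"tx":0.4,"ty":3.3,"tz":-7.7,"wx":28.1,"wy":0,"wz":0,"claw":1}]' 20; python3 - <<'E'
from h import *
st()
for n in("side","top"):
    p,d=vision.get_image(n);c=cloud(n,d);b=p.astype(int)
    for x in nets.cut_out("lid_center",n)[:3]: 
        m=x["region"]&(d>0);q=c[m];print(n,x["score"],x["uv"],len(q),np.round(np.median(q,0),4))
        q=q[(q[:,2]>.036)&(q[:,2]<.045)]
        if len(q)>30: print(cv2.minEnclosingCircle((q[:,:2]*1000).astype(np.float32)),cv2.minAreaRect((q[:,:2]*1000).astype(np.float32)),np.median(q[:,2]),len(q))
    cv2.imwrite(f"pics/{n}8.png",p)
E
```

```text
clock: 9.83
position: [0.4982, 0.0227, 0.1994]
ee_rot: [2.056, 2.193, 0.121]
force: [1.7, 0.4, -1.2]
width: 1.003
{'clock': 9.8333, 'joints': [0.4446, 0.29, -0.7708, 2.0039, 0.3795, 0.8231, -0.4724], 'position': [0.4982, 0.0227, 0.1994], 'ee_rot': [2.0563, 2.1926, 0.1211], 'force': [1.6834, 0.4379, -1.2021], 'ft_torque': [-0.0773, -0.0192, -0.003], 'width': 1.0029}
side 0.61 [293.1, 236.6] 633 [0.5723 0.0372 0.0386]
((574.2123413085938, 27.32305145263672), 33.716148376464844) ((575.05712890625, 27.95983123779297), (63.00274658203125, 65.32647705078125), 38.644161224365234) 0.03944174012055246 430
```

View pics/top8.png

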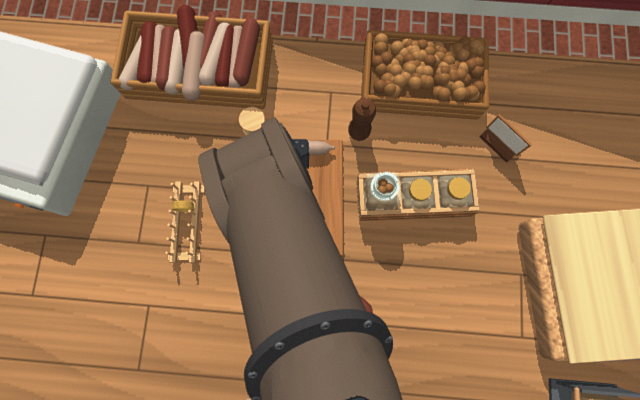

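The side picture shows the lid lying flat, top up, at about (213,285) in the crop, clear of the sausage. I'll now take it by the rim, with the jaws turned to about -50 degrees so the backs of the fingers clear the sausage.

```bash
python3 - <<'E'
from h import *
delta([.575,.0265,.12],down(-50))
E
```

```text
t cm [0.74 6.18 8.61] w deg [ 9.42 -1.73 53.15]
```

```bash
python3 -m handwheel '[{"tx":0.1,"ty":1.5,"tz":0,"wx":1.2,"wy":-0.2,"wz":6.6,"claw":1},{"tx":0.2,"ty":3,"tz":0.3,"wx":2.4,"wy":-0.4,"wz":13.3,"claw":1},{"tx":0.4,"ty":4.5,"tz":1,"wx":3.6,"wy":-0.7,"wz":20,"claw":1},{"tx":0.6,"ty":5.5,"tz":2,"wx":4.7,"wy":-0.9,"wz":26.6,"claw":1},{"tx":0.7,"ty":6.2,"tz":4,"wx":5.9,"wy":-1.1,"wz":33.2,"claw":1},{"tx":0.7,"ty":6.2,"tz":6,"wx":7.1,"wy":-1.3,"wz":40,"claw":1},{"tx":0.7,"ty":6.2,"tz":7.5,"wx":8.2,"wy":-1.5,"wz":46.5,"claw":1},{"tx":0.7,"ty":6.2,"tz":8.6,"wx":9.4,"wy":-1.7,"wz":53.1,"claw":1},{"tx":0.7,"ty":6.2,"tz":8.6,"wx":9.4,"wy":-1.7,"wz":53.1,"claw":1},{"tx":0.7,"ty":6.2,"tz":8.6,"wx":9.4,"wy":-1.7,"wz":53.1,"claw":1}]' 20; python3 - <<'E'
from h import *
st()
delta([.575,.0265,.034],down(-50))
p,d=vision.get_image("side");u,v=proj("side",[.575,.0265,.07]).astype(int)
cv2.imwrite(f"pics/s9.png",cv2.resize(p[v-80:v+80,u-80:u+80],(480,480),interpolation=cv2.INTER_CUBIC))
E
```

```text
clock: 10.87
position: [0.5732, 0.0265, 0.1193]
ee_rot: [2.949, 1.083, -0.004]
force: [-1.1, 0.1, 1.1]
width: 0.999
{'clock': 10.8667, 'joints': [0.2074, 0.5345, -0.4904, 1.8048, 0.3164, 0.8835, -1.2954], 'position': [0.5732, 0.0265, 0.1193], 'ee_rot': [2.9487, 1.0833, -0.0045], 'force': [-1.1374, 0.0822, 1.1109], 'ft_torque': [0.0058, -0.0487, -0.0257], 'width': 0.9986}
t cm [0.16 0.13 8.53] w deg [-0.04  0.16  0.34]
```

View pics/s9.png

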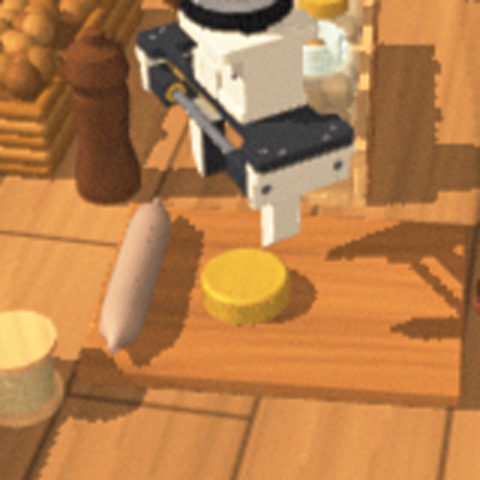

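```bash
python3 -m handwheel '[{"tx":0.2,"ty":0.1,"tz":2.5,"wx":0,"wy":0,"wz":0,"claw":1},{"tx":0.2,"ty":0.1,"tz":5,"wx":0,"wy":0,"wz":0,"claw":1},{"tx":0.2,"ty":0.1,"tz":7,"wx":0,"wy":0,"wz":0,"claw":1},{"tx":0.2,"ty":0.1,"tz":8,"wx":0,"wy":0,"wz":0,"claw":1},{"tx":0.2,"ty":0.1,"tz":8.4,"wx":0,"wy":0,"wz":0,"claw":1},{"tx":0.2,"ty":0.1,"tz":8.4,"wx":0,"wy":0,"wz":0,"claw":1}]' 20; python3 - <<'E'
from h import *
st()
p,d=vision.get_image("side");u,v=proj("side",[.575,.0265,.05]).astype(int)
cv2.imwrite(f"pics/s10.png",cv2.resize(p[v-60:v+60,u-60:u+60],(480,480),interpolation=cv2.INTER_CUBIC))
E
```

```text
clock: 11.42
position: [0.5763, 0.0281, 0.0368]
ee_rot: [-2.948, -1.081, 0.001]
force: [0.3, 0.0, -0.4]
width: 1.002
{'clock': 11.4167, 'joints': [0.1647, 0.6442, -0.4373, 1.8597, 0.3916, 0.7244, -1.3614], 'position': [0.5763, 0.0281, 0.0368], 'ee_rot': [-2.9482, -1.0806, 0.0014], 'force': [0.3226, 0.0148, -0.4054], 'ft_torque': [-0.0275, -0.0484, -0.0104], 'width': 1.0018}
```

View pics/s10.png

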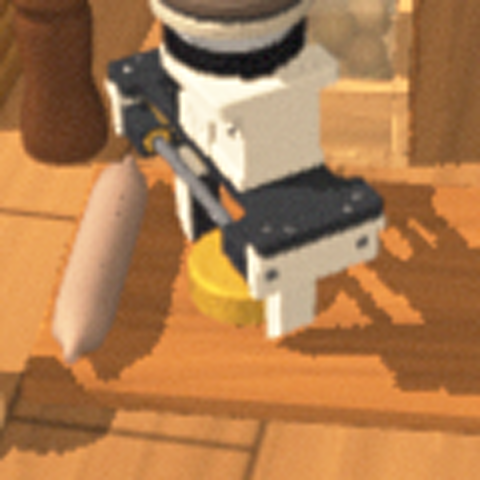

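```bash
python3 -m handwheel '[{"tx":0,"ty":0,"tz":0.1,"wx":0,"wy":0,"wz":0,"claw":0.8},{"tx":0,"ty":0,"tz":0.1,"wx":0,"wy":0,"wz":0,"claw":0.65},{"tx":0,"ty":0,"tz":0.1,"wx":0,"wy":0,"wz":0,"claw":0.6},{"tx":0,"ty":0,"tz":0.1,"wx":0,"wy":0,"wz":0,"claw":0.6},{"tx":0,"ty":0,"tz":0.1,"wx":0,"wy":0,"wz":0,"claw":0.6},{"tx":0,"ty":0,"tz":0.1,"wx":0,"wy":0,"wz":0,"claw":0.6}]' 30; python3 - <<'E'
from h import *
st()
E
```

```text
clock: 11.97
position: [0.5769, 0.0279, 0.0362]
ee_rot: [-2.949, -1.078, 0.0]
force: [-0.5, -0.1, 5.1]
width: 0.713
{'clock': 11.9667, 'joints': [0.1642, 0.6453, -0.4361, 1.8593, 0.3919, 0.7228, -1.3628], 'position': [0.5769, 0.0279, 0.0362], 'ee_rot': [-2.9493, -1.078, 0.0002], 'force': [-0.5403, -0.0732, 5.0644], 'ft_torque': [-0.0996, 0.0876, 0.0674], 'width': 0.7129}
```

```bash
python3 - <<'E'
from h import *
s=sensors.observe()
Rt=down(-50)
delta([.5769,.0279,.2],Rt)
delta([.5578,-.1685,.20],Rt)
E
python3 -m handwheel '[{"tx":0,"ty":0,"tz":-1.5,"wx":0,"wy":0,"wz":0,"claw":0.6},{"tx":0,"ty":0,"tz":-5,"wx":0,"wy":0,"wz":0,"claw":0.6},{"tx":0,"ty":0,"tz":-9,"wx":0,"wy":0,"wz":0,"claw":0.6},{"tx":0,"ty":0,"tz":-13,"wx":0,"wy":0,"wz":0,"claw":0.6},{"tx":0,"ty":0,"tz":-16,"wx":0,"wy":0,"wz":0,"claw":0.6},{"tx":0,"ty":0,"tz":-16.4,"wx":0,"wy":0,"wz":0,"claw":0.6},{"tx":0,"ty":0,"tz":-16.4,"wx":0,"wy":0,"wz":0,"claw":0.6}]' 30
python3 - <<'E'
from h import *
s=st()
delta([.5578,-.1685,.20],down(-50))
E
```

```text
t cm [  0.    -0.02 -16.38] w deg [-0.08 -0.02  0.16]
t cm [-14.12  13.76 -16.4 ] w deg [-0.08 -0.02  0.16]
clock: 12.55
position: [0.5781, 0.028, 0.2021]
ee_rot: [-2.95, -1.078, -0.005]
force: [0.7, 0.1, -0.4]
width: 0.71
{'clock': 12.55, 'joints': [0.2362, 0.4498, -0.526, 1.7084, 0.2537, 1.0484, -1.2436], 'position': [0.5781, 0.028, 0.2021], 'ee_rot': [-2.9504, -1.0781, -0.0054], 'force': [0.6671, 0.1467, -0.3675], 'ft_torque': [-0.0497, -0.0939, -0.0075], 'width': 0.7101}
t cm [-14.22  13.71   0.17] w deg [ 0.05 -0.19  0.14]
```

```bash
python3 -m handwheel '[{"tx":-1.5,"ty":1.5,"tz":0,"wx":0,"wy":0,"wz":0,"claw":0.6},{"tx":-4,"ty":4,"tz":0,"wx":0,"wy":0,"wz":0,"claw":0.6},{"tx":-6.5,"ty":6.5,"tz":0,"wx":0,"wy":0,"wz":0,"claw":0.6},{"tx":-9,"ty":9,"tz":0,"wx":0,"wy":0,"wz":0,"claw":0.6},{"tx":-11.5,"ty":11.5,"tz":0,"wx":0,"wy":0,"wz":0,"claw":0.6},{"tx":-13.5,"ty":13,"tz":0,"wx":0,"wy":0,"wz":0,"claw":0.6},{"tx":-14.2,"ty":13.7,"tz":0,"wx":0,"wy":0,"wz":0,"claw":0.6},{"tx":-14.2,"ty":13.7,"tz":0,"wx":0,"wy":0,"wz":0,"claw":0.6},{"tx":-14.2,"ty":13.7,"tz":0,"wx":0,"wy":0,"wz":0,"claw":0.6}]' 30
python3 - <<'E'
from h import *
s=st()
for n in("side","top"):
    p,d=vision.get_image(n);c=cloud(n,d);u,v=proj(n,[.5578,-.168,.16]).astype(int)
    cv2.imwrite(f"pics/{n}11.png",cv2.resize(p[v-50:v+50,u-50:u+50],(400,400),interpolation=cv2.INTER_CUBIC))
    for x in nets.cut_out("lid_center",n)[:2]:
        m=x["region"]&(d>0);q=c[m];print(n,x["score"],x["uv"],len(q),np.round(np.median(q,0),4),np.round(q.min(0),3),np.round(q.max(0),3))
    print(proj(n,[s["position"][0],s["position"][1],s["position"][2]-.007]))
    for x in nets.cut_out("jar_mouth",n)[:1]:
        m=cv2.dilate(x["region"].astype(np.uint8),np.ones((3,3)))>0;q=c[m&(d>0)];q=q[(q[:,2]>.136)&(q[:,2]<.146)];print("rim",len(q),cv2.minEnclosingCircle((q[:,:2]*1000).astype(np.float32)) if len(q) else "")
a,b=[cv2.imread(f"pics/{n}11.png") for n in("side","top")]
cv2.imwrite("pics/j11.png",np.hstack([a,b]))
E
```

```text
clock: 13.3
position: [0.5562, -0.1677, 0.1983]
ee_rot: [-2.947, -1.077, 0.003]
force: [0.3, 0.2, -0.9]
width: 0.714
{'clock': 13.3, 'joints': [0.55, 0.4539, -0.4882, 1.7039, 0.237, 1.0468, -0.8864], 'position': [0.5562, -0.1677, 0.1983], 'ee_rot': [-2.9473, -1.0769, 0.0031], 'force': [0.2686, 0.1947, -0.8729], 'ft_torque': [-0.021, -0.0781, -0.0133], 'width': 0.7144}
side 0.74 [314.0, 135.0] 288 [ 0.5634 -0.1491  0.2002] [ 0.544 -0.318  0.077] [ 0.59  -0.133  0.205]
[316.3375656  135.77978757]
rim 101 ((557.30419921875, -165.73292541503906), 28.568767547607422)
top 0.42 [401.4, 189.9] 71 [ 0.5346 -0.1876  0.2021] [ 0.525 -0.198  0.196] [ 0.546 -0.176  0.206]
[388.20915597 179.43277341]
rim 0
```

View pics/j11.png

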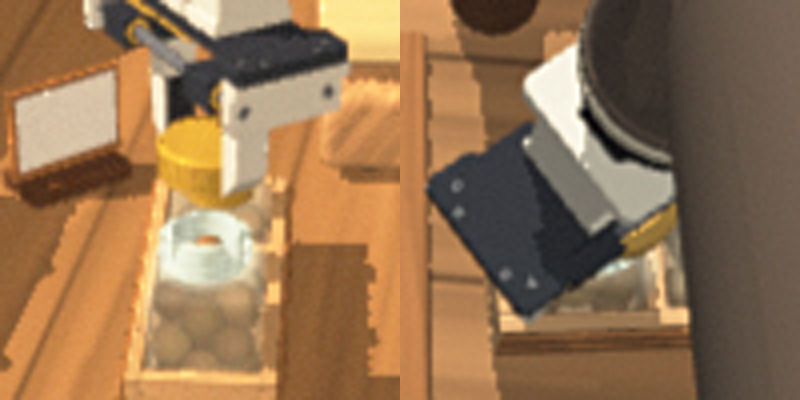

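```bash
python3 - <<'E'
from h import *
from scipy.optimize import least_squares
n="side";p,d=vision.get_image(n);c=cloud(n,d)
b=p.astype(int)
yel=(b[...,2]-b[...,0]>100)&(b[...,1]>100)&(d>0)
s=sensors.observe()
m=yel&(np.hypot(c[...,0]-.556,c[...,1]+.168)<.045)
q=c[m];print(len(q),np.round(np.percentile(q,[2,50,98],axis=0),4).tolist())
def fit(q,r,x0):
    f=lambda x:np.hypot(q[:,0]-x[0],q[:,1]-x[1])-r
    o=least_squares(f,x0,loss="soft_l1",f_scale=.001);return np.round(o.x,4),len(q)
print("lid",fit(q[(q[:,2]>.182)&(q[:,2]<.197)],.033,[.556,-.168]))
# silhouette: leftmost columns
vs,us=np.nonzero(m);print("yellow u",us.min(),us.max(),vs.min(),vs.max())
def sil(cx,cy,z,r):
    t=np.linspace(0,2*np.pi,200);P=np.array([proj(n,[cx+r*np.cos(a),cy+r*np.sin(a),z]) for a in t]);return P.min(0),P.max(0)
for z in(.202,.180): print("pred lid",z,sil(s["position"][0],s["position"][1],z,.033))
# jar neck, vertical face points
k=(np.hypot(c[...,0]-.5575,c[...,1]+.168)<.032)&(c[...,2]>.12)&(c[...,2]<.139)
q=c[k];print("neck",len(q),fit(q,.023,[.5575,-.168]))
k=(np.hypot(c[...,0]-.5575,c[...,1]+.168)<.05)&(c[...,2]>.065)&(c[...,2]<.105)
q=c[k];print("jar body",len(q),np.round(np.percentile(q,[2,50,98],axis=0),4).tolist())
x=[r for r in nets.cut_out("jar",n)][0];vs,us=np.nonzero(x["region"]);
sel=(vs<vs.min()+12);print("jar region",us.min(),us.max(),vs.min(),vs.max())
for r in(.022,.024): print("pred rim",sil(.5578,-.168,.141,r))
cv2.imwrite("pics/s12.png",cv2.resize(p[110:210,270:370],(800,800)[:2],interpolation=cv2.INTER_NEAREST)[:600])
E
```

```text
379 [[0.5353, -0.192, 0.0219], [0.5635, -0.1464, 0.2008], [0.5979, -0.1242, 0.2792]]
lid (array([ 0.5544, -0.1692]), 93)
yellow u 298 330 97 211
pred lid 0.202 (array([302.20257761, 125.53149538]), array([329.78431067, 138.42923067]))
pred lid 0.18 (array([302.35899872, 133.55478147]), array([329.63607356, 146.68544176]))
neck 281 (array([ 0.5572, -0.1645]), 281)
jar body 401 [[0.5199, -0.1719, 0.0657], [0.5509, -0.1331, 0.0855], [0.5886, -0.1266, 0.1043]]
jar region 300 330 149 191
pred rim (array([306.78797962, 149.36773447]), array([324.61301265, 158.36301962]))
pred rim (array([305.97709775, 148.97151722]), array([325.42279902, 158.78497553]))
```

View pics/s12.png

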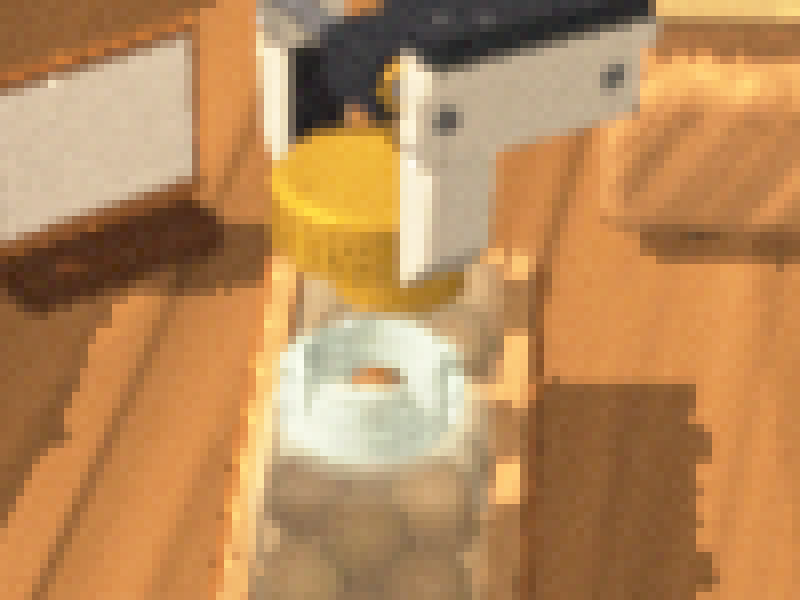

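The lid hangs level over the mouth (lid centre about (370,215), rim about (375,390) in the crop). It sits roughly 3 mm off along the tool's -x, so I shift by that much and lower it.

```bash
python3 -m handwheel '[{"tx":0.15,"ty":0,"tz":0.8,"wx":0,"wy":0,"wz":0,"claw":0.6},{"tx":0.3,"ty":0,"tz":2,"wx":0,"wy":0,"wz":0,"claw":0.6},{"tx":0.3,"ty":0,"tz":2.8,"wx":0,"wy":0,"wz":0,"claw":0.6},{"tx":0.3,"ty":0,"tz":3.2,"wx":0,"wy":0,"wz":0,"claw":0.6},{"tx":0.3,"ty":0,"tz":3.2,"wx":0,"wy":0,"wz":0,"claw":0.6}]' 30
python3 -m handwheel '[{"tx":0,"ty":0,"tz":0.3,"wx":0,"wy":0,"wz":0,"claw":0.6},{"tx":0,"ty":0,"tz":0.6,"wx":0,"wy":0,"wz":0,"claw":0.6},{"tx":0,"ty":0,"tz":0.6,"wx":0,"wy":0,"wz":0,"claw":0.6}]' 30
python3 -m handwheel '[{"tx":0,"ty":0,"tz":0.2,"wx":0,"wy":0,"wz":0,"claw":0.6},{"tx":0,"ty":0,"tz":0.2,"wx":0,"wy":0,"wz":0,"claw":0.6}]' 30
python3 -c "
from h import *
st()"
```

```text
clock: 14.12
position: [0.5579, -0.1664, 0.1657]
ee_rot: [-2.947, -1.078, 0.005]
force: [0.8, 0.2, -1.0]
width: 0.715
clock: 14.37
position: [0.5588, -0.1666, 0.1611]
ee_rot: [-2.949, -1.078, 0.002]
force: [-0.5, 0.6, -0.7]
width: 0.711
clock: 14.53
position: [0.5588, -0.1666, 0.1594]
ee_rot: [-2.949, -1.078, 0.001]
force: [-0.7, -0.4, -1.1]
width: 0.714
{'clock': 14.5333, 'joints': [0.5346, 0.4956, -0.475, 1.7445, 0.2658, 0.9673, -0.9138], 'position': [0.5588, -0.1666, 0.1594], 'ee_rot': [-2.949, -1.0778, 0.0013], 'force': [-0.668, -0.3878, -1.0744], 'ft_torque': [0.0198, -0.0506, -0.044], 'width': 0.714}
```

```bash
for i in 1 2 3; do python3 -m handwheel '[{"tx":0,"ty":0,"tz":0.2,"wx":0,"wy":0,"wz":0,"claw":0.6},{"tx":0,"ty":0,"tz":0.2,"wx":0,"wy":0,"wz":0,"claw":0.6}]' 30;python3 -c "
from h import *
s=sensors.observe();print(np.round(s['ft_torque'],2),np.round(s['force'],1))"; done
```

```text
clock: 14.7
position: [0.5588, -0.1665, 0.1573]
ee_rot: [-2.949, -1.078, 0.001]
force: [-0.2, -0.5, -0.5]
width: 0.713
[-0.01 -0.07 -0.03] [-0.2 -0.5 -0.5]
clock: 14.87
position: [0.5587, -0.1665, 0.1552]
ee_rot: [-2.949, -1.078, 0.002]
force: [-0.6, 0.5, -0.6]
width: 0.711
[-0.01 -0.03 -0.04] [-0.6  0.5 -0.6]
clock: 15.03
position: [0.559, -0.1664, 0.1533]
ee_rot: [-2.949, -1.078, 0.001]
force: [0.5, -0.9, -1.1]
width: 0.716
[ 0.07 -0.29  0.03] [ 0.5 -0.9 -1.1]
```

```bash
for i in 1 2; do python3 -m handwheel '[{"tx":0,"ty":0,"tz":0.12,"wx":0,"wy":0,"wz":0,"claw":0.6},{"tx":0,"ty":0,"tz":0.12,"wx":0,"wy":0,"wz":0,"claw":0.6}]' 30;python3 -c "
from h import *
s=sensors.observe();print(np.round(s['ft_torque'],2),np.round(s['force'],1))"; done
```

```text
clock: 15.2
position: [0.5592, -0.1664, 0.1529]
ee_rot: [-2.949, -1.078, 0.0]
force: [-0.9, 0.3, 4.2]
width: 0.712
[ 0.12  0.16 -0.02] [-0.9  0.3  4.2]
clock: 15.37
position: [0.5593, -0.1664, 0.1528]
ee_rot: [-2.95, -1.078, -0.0]
force: [-5.0, 1.4, 15.2]
width: 0.712
[0.23 1.05 0.03] [-5.   1.4 15.2]
```

```bash
cat > q.py <<'E'
from h import *
s=sensors.observe();print("  ",round(s["clock"],2),"p",np.round(s["position"]*np.array([1000]*3),1),"F",np.round(s["force"],1),"M",np.round(s["ft_torque"],2),"j7",round(s["joints"][6],2),"w",round(float(s["width"]),3))
E
python3 -m handwheel '[{"tx":0,"ty":-0.025,"tz":0,"wx":0,"wy":0,"wz":-5,"claw":0.6},{"tx":0,"ty":-0.05,"tz":0,"wx":0,"wy":0,"wz":-10,"claw":0.6}]' 35 >/dev/null; python3 q.py
python3 -m handwheel '[{"tx":0,"ty":-0.025,"tz":0,"wx":0,"wy":0,"wz":-5,"claw":0.6},{"tx":0,"ty":-0.05,"tz":0,"wx":0,"wy":0,"wz":-10,"claw":0.6}]' 35 >/dev/null; python3 q.py
```

```text
15.53 p [ 559.9 -166.2  152.8] F [ 0.2  0.3 10.3] M [ 0.02  0.12 -0.12] j7 -0.77 w 0.713
   15.7 p [ 559.6 -165.9  152.8] F [-0.3  0.1 11.8] M [ 0.04  0.02 -0.1 ] j7 -0.61 w 0.709
```

Turning smoothly, with the lid resting on top of the thread.

```bash
for i in 1 2 3; do 
python3 -m handwheel '[{"tx":0,"ty":-0.025,"tz":0,"wx":0,"wy":0,"wz":-5,"claw":0.6},{"tx":0,"ty":-0.05,"tz":0,"wx":0,"wy":0,"wz":-10,"claw":0.6}]' 35 >/dev/null; python3 q.py; done
```

```text
15.87 p [ 559.2 -165.7  152.8] F [ 0.4  0.7 11.7] M [ 0.05  0.12 -0.12] j7 -0.46 w 0.711
   16.03 p [ 558.8 -165.5  152.8] F [ 0.5 -0.6 10.6] M [-0.02  0.05 -0.13] j7 -0.31 w 0.708
   16.2 p [ 558.3 -165.4  152.8] F [-0.7 -0.6 11.6] M [-0.   -0.05 -0.12] j7 -0.16 w 0.715
```

```bash
for i in 1 2; do 
python3 -m handwheel '[{"tx":0,"ty":-0.025,"tz":0,"wx":0,"wy":0,"wz":-5,"claw":0.6},{"tx":0,"ty":-0.05,"tz":0,"wx":0,"wy":0,"wz":-10,"claw":0.6}]' 35 >/dev/null; python3 q.py; done
```

```text
16.37 p [ 557.6 -165.5  152.6] F [ 0.6 -0.3  6.1] M [-0.09 -0.24 -0.04] j7 -0.01 w 0.714
   16.53 p [ 556.5 -165.3  151.6] F [3.2 3.3 0. ] M [ 0.65 -0.96 -0.59] j7 0.14 w 0.711
```

```bash
python3 -m handwheel '[{"tx":0,"ty":0.015,"tz":0.1,"wx":0,"wy":0,"wz":4,"claw":0.6},{"tx":0,"ty":0.015,"tz":0.25,"wx":0,"wy":0,"wz":4,"claw":0.6}]' 35 >/dev/null; python3 q.py;  python3 -m handwheel '[{"tx":0,"ty":0,"tz":0.15,"wx":0,"wy":0,"wz":0,"claw":0.6},{"tx":0,"ty":0,"tz":0.15,"wx":0,"wy":0,"wz":0,"claw":0.6}]' 35 >/dev/null; python3 q.py
```

```text
16.7 p [ 556.1 -165.4  148.7] F [ 1.2  0.4 -0.4] M [ 0.14 -0.34  0.01] j7 0.07 w 0.714
   16.87 p [ 556.  -165.3  146.9] F [ 1.5  0.9 -1.8] M [ 0.06 -0.41  0.02] j7 0.07 w 0.711
```

Dropping into the thread (well below the 153 mm rest height). I'll follow it down to about 145 mm.

```bash
for i in 1 2; do python3 -m handwheel '[{"tx":0,"ty":0,"tz":0.13,"wx":0,"wy":0,"wz":0,"claw":0.6},{"tx":0,"ty":0,"tz":0.13,"wx":0,"wy":0,"wz":0,"claw":0.6}]' 35 >/dev/null; python3 q.py; done
```

```text
17.03 p [ 556.  -165.3  145.7] F [ 0.3  0.7 -0.1] M [ 0.08 -0.45 -0.  ] j7 0.07 w 0.711
   17.2 p [ 556.1 -165.3  145.2] F [-1.4  0.5  6.7] M [0.1  0.13 0.03] j7 0.07 w 0.711
```

```bash
for i in 1 2 3; do python3 -m handwheel '[{"tx":0,"ty":0.025,"tz":0.03,"wx":0,"wy":0,"wz":5,"claw":0.6},{"tx":0,"ty":0.05,"tz":0.065,"wx":0,"wy":0,"wz":10,"claw":0.6}]' 40 >/dev/null; python3 q.py; done
```

```text
17.37 p [ 557.2 -165.3  145. ] F [-0.4 -0.5 10.6] M [-0.13  0.08  0.14] j7 -0.09 w 0.711
   17.53 p [ 557.6 -165.5  144.3] F [0.4 0.2 7.4] M [-0.13  0.05  0.12] j7 -0.24 w 0.71
   17.7 p [ 557.9 -165.7  143.6] F [-0.8 -1.1  8.4] M [-0.18  0.11  0.12] j7 -0.39 w 0.709
```

Screwing down along the thread as expected.

```bash
for i in 1 2 3; do python3 -m handwheel '[{"tx":0,"ty":0.025,"tz":0.03,"wx":0,"wy":0,"wz":5,"claw":0.6},{"tx":0,"ty":0.05,"tz":0.065,"wx":0,"wy":0,"wz":10,"claw":0.6}]' 40 >/dev/null; python3 q.py; done
```

```text
17.87 p [ 558.3 -165.6  142.8] F [-0.4  1.   7.1] M [-0.06  0.13  0.07] j7 -0.54 w 0.71
   18.03 p [ 558.6 -165.8  142. ] F [-0.3 -1.1  6.5] M [-0.18  0.22  0.1 ] j7 -0.69 w 0.711
   18.2 p [ 558.9 -166.   141.2] F [-0.7  0.5  9.8] M [0.02 0.13 0.09] j7 -0.84 w 0.711
```

```bash
for i in 1 2; do python3 -m handwheel '[{"tx":0,"ty":0.012,"tz":0.015,"wx":0,"wy":0,"wz":2.5,"claw":0.6},{"tx":0,"ty":0.025,"tz":0.025,"wx":0,"wy":0,"wz":5,"claw":0.6}]' 50 >/dev/null; python3 q.py; done
```

```text
18.37 p [ 559.3 -166.2  141.2] F [-0.7  0.2  7.2] M [-0.01  0.18  0.09] j7 -0.91 w 0.711
   18.53 p [ 559.7 -166.2  141.2] F [-0.8  0.4  9.3] M [0.2  0.24 0.22] j7 -0.99 w 0.714
```

```bash
for i in 1 2; do python3 -m handwheel '[{"tx":0,"ty":0.012,"tz":0,"wx":0,"wy":0,"wz":2,"claw":0.6},{"tx":0,"ty":0.02,"tz":0,"wx":0,"wy":0,"wz":4,"claw":0.6}]' 60 >/dev/null; python3 q.py; done
```

```text
18.7 p [ 560.2 -166.4  141.3] F [ 0.6 -0.6  7.6] M [-0.23 -0.06  2.55] j7 -1.04 w 0.711
   18.87 p [ 561.7 -165.7  141.3] F [ 8.8  1.7 -0.1] M [ 0.36 -2.06  2.19] j7 -1.1 w 0.706
```

Firm stop (2.5 N m) at the predicted home height. I unload, release and lift away.

```bash
python3 -m handwheel '[{"tx":0,"ty":-0.03,"tz":-0.05,"wx":0,"wy":0,"wz":-4,"claw":0.6},{"tx":0,"ty":-0.03,"tz":-0.08,"wx":0,"wy":0,"wz":-5,"claw":0.6},{"tx":0,"ty":-0.03,"tz":-0.08,"wx":0,"wy":0,"wz":-5,"claw":0.8},{"tx":0,"ty":-0.03,"tz":-0.08,"wx":0,"wy":0,"wz":-5,"claw":1},{"tx":0,"ty":-0.03,"tz":-0.08,"wx":0,"wy":0,"wz":-5,"claw":1},{"tx":0,"ty":-0.03,"tz":-0.08,"wx":0,"wy":0,"wz":-5,"claw":1},{"tx":0,"ty":-0.03,"tz":-0.08,"wx":0,"wy":0,"wz":-5,"claw":1}]' 20; python3 q.py; python3 -m handwheel '[{"tx":0,"ty":0,"tz":-1,"wx":0,"wy":0,"wz":0,"claw":1},{"tx":0,"ty":0,"tz":-3,"wx":0,"wy":0,"wz":0,"claw":1},{"tx":0,"ty":0,"tz":-6,"wx":0,"wy":0,"wz":0,"claw":1},{"tx":0,"ty":0,"tz":-9,"wx":0,"wy":0,"wz":0,"claw":1},{"tx":-4,"ty":0,"tz":-11,"wx":0,"wy":0,"wz":0,"claw":1},{"tx":-8,"ty":0,"tz":-12,"wx":0,"wy":0,"wz":0,"claw":1},{"tx":-12,"ty":0,"tz":-12,"wx":0,"wy":0,"wz":0,"claw":1},{"tx":-16,"ty":0,"tz":-12,"wx":0,"wy":0,"wz":0,"claw":1},{"tx":-20,"ty":0,"tz":-12,"wx":0,"wy":0,"wz":0,"claw":1},{"tx":-20,"ty":0,"tz":-12,"wx":0,"wy":0,"wz":0,"claw":1}]'; python3 - <<'E'
from h import *
from scipy.optimize import least_squares
for n in("side","top"):
    p,d=vision.get_image(n);c=cloud(n,d);b=p.astype(int);u,v=proj(n,[.5578,-.168,.145]).astype(int)
    cv2.imwrite(f"pics/{n}13.png",cv2.resize(p[v-60:v+60,u-60:u+60],(400,400),interpolation=cv2.INTER_CUBIC))
    m=(np.hypot(c[...,0]-.5575,c[...,1]+.168)<.03)&(d>0)&(c[...,2]>.12)&(c[...,2]<.17)&(b[...,2]-b[...,0]>80)
    q=c[m];A=np.c_[q[:,:2]-q[:,:2].mean(0),np.ones(len(q))]
    t=q[q[:,2]>.138];A=np.c_[t[:,:2]-[.5575,-.168],np.ones(len(t))];k=np.linalg.lstsq(A,t[:,2],rcond=None)[0]
    print(n,len(q),"top z",np.median(t[:,2]),"plane",np.round(k,4),"xy",t.mean(0))
a,b=[cv2.imread(f"pics/{n}13.png") for n in("side","top")]
cv2.imwrite("pics/j13.png",np.hstack([a,b]))
E
```

```text
clock: 19.45
position: [0.5588, -0.1664, 0.1407]
ee_rot: [-3.01, -0.895, 0.003]
force: [0.1, 0.1, -0.4]
width: 0.988
   19.45 p [ 558.8 -166.4  140.7] F [ 0.1  0.1 -0.4] M [-0.04 -0.08  0.06] j7 -1.03 w 0.988
clock: 20.28
position: [0.385, -0.2809, 0.2615]
ee_rot: [-3.015, -0.882, 0.008]
force: [-0.1, -0.5, 0.1]
width: 1.003
side 244 top z 0.1444521487952301 plane [ 0.0102 -0.0126  0.1445] xy [ 0.55787699 -0.16733544  0.14447757]
top 641 top z 0.14415683736901108 plane [0.0082 0.0028 0.1441] xy [ 0.55739418 -0.1680517   0.14407666]
```

View pics/j13.png

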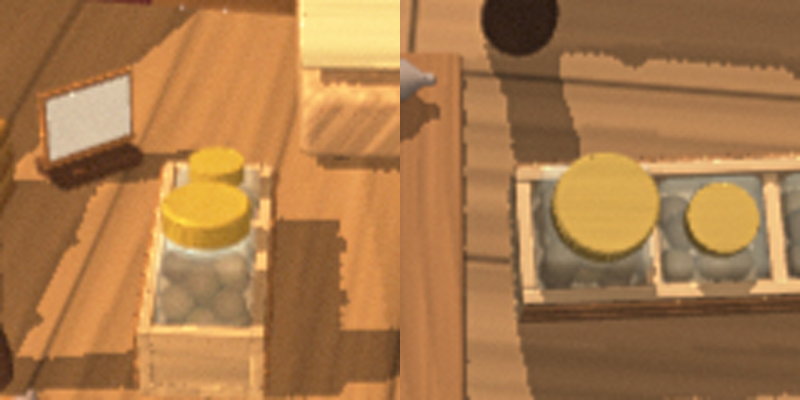

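Both views show the lid level on the jar at about (207,212) in the left crop, with its top at 144 mm against 145 expected. I eased off 5° before releasing, which might have turned the lid back slightly, so I'll regrip, retighten to the stop and release without easing off.

```bash
python3 - <<'E'
from h import *
s=st()
H=np.degrees(np.arctan2(*R.from_rotvec(s["ee_rot"]).as_matrix()[[1,0],1]));print(H)
delta([.5578,-.168,.20],down(-55))
E
```

```text
{'clock': 20.3833, 'joints': [0.8649, 0.2136, -0.4263, 1.8572, 0.099, 1.0924, -0.5947], 'position': [0.3907, -0.2769, 0.2619], 'ee_rot': [-3.0122, -0.8901, 0.0012], 'force': [0.2681, 0.4078, -0.5964], 'ft_torque': [0.0341, -0.0793, -0.0238], 'width': 1.0017}
-57.07575747049185
t cm [19.95 -0.06  6.18] w deg [-0.05  0.03 -2.08]
```

```bash
python3 -m handwheel '[{"tx":4,"ty":0,"tz":0,"wx":0,"wy":0,"wz":0,"claw":1},{"tx":8,"ty":0,"tz":0,"wx":0,"wy":0,"wz":0,"claw":1},{"tx":12,"ty":0,"tz":0,"wx":0,"wy":0,"wz":0,"claw":1},{"tx":16,"ty":0,"tz":1,"wx":0,"wy":0,"wz":0,"claw":1},{"tx":19,"ty":0,"tz":3,"wx":0,"wy":0,"wz":0,"claw":1},{"tx":20,"ty":0,"tz":5,"wx":0,"wy":0,"wz":0,"claw":1},{"tx":20,"ty":0,"tz":6.2,"wx":0,"wy":0,"wz":0,"claw":1},{"tx":20,"ty":0,"tz":6.2,"wx":0,"wy":0,"wz":0,"claw":1},{"tx":20,"ty":0,"tz":6.2,"wx":0,"wy":0,"wz":0,"claw":1}]' 40; python3 - <<'E'
from h import *
delta([.5578,-.168,.1415],down(-57.1))
E
```

```text
clock: 21.13
position: [0.5587, -0.1662, 0.1987]
ee_rot: [-3.008, -0.896, 0.004]
force: [-0.8, -0.8, 0.4]
width: 1.0
t cm [-0.17  0.12  5.72] w deg [-0.18  0.09  0.27]
```

```bash
python3 -m handwheel '[{"tx":-0.1,"ty":0,"tz":2,"wx":0,"wy":0,"wz":0,"claw":1},{"tx":-0.1,"ty":0,"tz":4,"wx":0,"wy":0,"wz":0,"claw":1},{"tx":-0.1,"ty":0,"tz":5.3,"wx":0,"wy":0,"wz":0,"claw":1},{"tx":-0.1,"ty":0,"tz":5.6,"wx":0,"wy":0,"wz":0,"claw":1},{"tx":-0.1,"ty":0,"tz":5.6,"wx":0,"wy":0,"wz":0,"claw":0.6},{"tx":-0.1,"ty":0,"tz":5.6,"wx":0,"wy":0,"wz":0,"claw":0.6},{"tx":-0.1,"ty":0,"tz":5.6,"wx":0,"wy":0,"wz":0,"claw":0.6},{"tx":-0.1,"ty":0,"tz":5.6,"wx":0,"wy":0,"wz":0,"claw":0.6},{"tx":-0.1,"ty":0,"tz":5.6,"wx":0,"wy":0,"wz":0,"claw":0.6}]' 45;python3 q.py
for i in 1 2 ; do python3 -m handwheel '[{"tx":0,"ty":0,"tz":0,"wx":0,"wy":0,"wz":1.5,"claw":0.6},{"tx":0,"ty":0,"tz":0,"wx":0,"wy":0,"wz":3,"claw":0.6}]' 45 >/dev/null; python3 q.py; done
```

```text
clock: 21.88
position: [0.5589, -0.1669, 0.144]
ee_rot: [-3.01, -0.896, -0.001]
force: [-1.5, 0.5, 5.1]
width: 0.705
   21.88 p [ 558.9 -166.9  144. ] F [-1.5  0.5  5.1] M [ 0.01  0.3  -0.03] j7 -1.03 w 0.705
   22.05 p [ 559.  -166.8  144. ] F [-1.3 -0.   6. ] M [0.22 0.32 0.12] j7 -1.08 w 0.709
   22.22 p [ 559.6 -166.8  144. ] F [ 3.7 -2.5  2.4] M [-0.35 -0.8   0.53] j7 -1.13 w 0.705
```

```bash
for i in 1 2 ; do python3 -m handwheel '[{"tx":0,"ty":0,"tz":0,"wx":0,"wy":0,"wz":1.5,"claw":0.6},{"tx":0,"ty":0,"tz":0,"wx":0,"wy":0,"wz":2.5,"claw":0.6}]' 45 >/dev/null; python3 q.py; done
```

```text
22.38 p [ 559.9 -166.8  144. ] F [ 5.9 -0.7  4.4] M [-0.04 -1.61  1.59] j7 -1.16 w 0.712
   22.55 p [ 559.7 -167.   144. ] F [ 1.5 -1.8  7.5] M [-0.38 -0.43  1.6 ] j7 -1.2 w 0.705
```

At the stop again (torque levels off at 1.6 N m, where the fingers slip). Releasing.

```bash
python3 -m handwheel '[{"tx":0,"ty":0,"tz":0,"wx":0,"wy":0,"wz":0,"claw":0.85},{"tx":0,"ty":0,"tz":0,"wx":0,"wy":0,"wz":0,"claw":1},{"tx":0,"ty":0,"tz":0,"wx":0,"wy":0,"wz":0,"claw":1},{"tx":0,"ty":0,"tz":0,"wx":0,"wy":0,"wz":0,"claw":1},{"tx":0,"ty":0,"tz":0,"wx":0,"wy":0,"wz":0,"claw":1}]' 20; python3 q.py; python3 -m handwheel '[{"tx":0,"ty":0,"tz":-1,"wx":0,"wy":0,"wz":0,"claw":1},{"tx":0,"ty":0,"tz":-3,"wx":0,"wy":0,"wz":0,"claw":1},{"tx":0,"ty":0,"tz":-6,"wx":0,"wy":0,"wz":0,"claw":1},{"tx":0,"ty":0,"tz":-9,"wx":0,"wy":0,"wz":0,"claw":1},{"tx":-4,"ty":0,"tz":-11,"wx":0,"wy":0,"wz":0,"claw":1},{"tx":-8,"ty":0,"tz":-12,"wx":0,"wy":0,"wz":0,"claw":1},{"tx":-12,"ty":0,"tz":-12,"wx":0,"wy":0,"wz":0,"claw":1},{"tx":-16,"ty":0,"tz":-12,"wx":0,"wy":0,"wz":0,"claw":1},{"tx":-20,"ty":0,"tz":-12,"wx":0,"wy":0,"wz":0,"claw":1},{"tx":-20,"ty":0,"tz":-12,"wx":0,"wy":0,"wz":0,"claw":1},{"tx":-20,"ty":0,"tz":-12,"wx":0,"wy":0,"wz":0,"claw":1}]'; python3 - <<'E'
from h import *
for n in("side","top"):
    p,d=vision.get_image(n);c=cloud(n,d);b=p.astype(int);u,v=proj(n,[.5578,-.168,.145]).astype(int)
    m=(np.hypot(c[...,0]-.5575,c[...,1]+.168)<.03)&(d>0)&(c[...,2]>.138)&(c[...,2]<.17)&(b[...,2]-b[...,0]>80)
    t=c[m];A=np.c_[t[:,:2]-[.5575,-.168],np.ones(len(t))];k=np.linalg.lstsq(A,t[:,2],rcond=None)[0]
    print(n,len(t),"top z",np.median(t[:,2]),"plane",np.round(k,4),"xy",t.mean(0))
    cv2.imwrite(f"pics/{n}14.png",p)
E
```

```text
clock: 22.97
position: [0.5579, -0.1667, 0.1425]
ee_rot: [-3.081, -0.603, 0.003]
force: [0.1, 0.2, 0.1]
width: 0.989
   22.97 p [ 557.9 -166.7  142.5] F [0.1 0.2 0.1] M [ 0.01 -0.05  0.03] j7 -1.2 w 0.989
clock: 23.88
position: [0.3713, -0.2435, 0.264]
ee_rot: [-3.084, -0.597, 0.002]
force: [0.1, 0.6, -0.9]
width: 1.0
side 236 top z 0.14462565411849565 plane [-0.     -0.003   0.1446] xy [ 0.55797845 -0.16824387  0.14460388]
top 647 top z 0.14406870136794492 plane [-0.0042  0.0027  0.144 ] xy [ 0.55730713 -0.16795488  0.14399034]
```

View pics/side14.png

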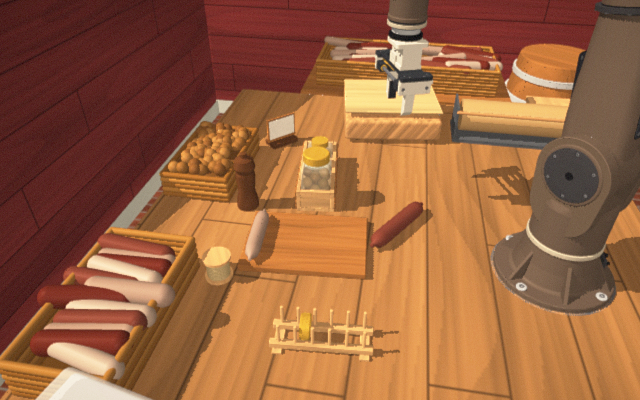

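View pics/top14.png

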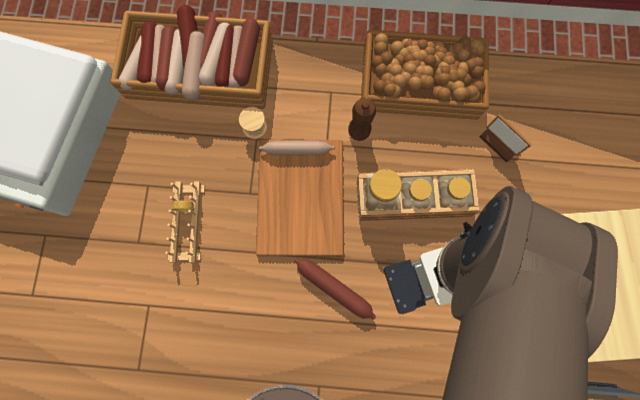

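The jar is closed, with its lid at (316,158) in the side picture and (385,185) in the top one. The small lid is still in the rack, the sausage and other goods haven't moved, and the gripper is clear.

```bash
python3 -c "
from h import *
print(arm.sign_off())"
```

```text
the job is handed in; nothing more can be done
None
```

The jar is closed and the job is handed in, at about 24 s on the clock out of 61. I laid the lid flat, top up, on the board, took it by its rim and set it on the jar. I turned it back about 65–70° until it dropped into the thread, then forward about 70–75° to a firm stop of 2.5 N m.

- **Fully home:** at the stop the tool read 141.3 mm, which puts the lid's centre at about 134 mm, as specified for fully home. After release, the lid's top measured 144.6 mm in the side camera and 144.1 mm in the top camera, against 145 expected. It is level within 0.3°.
- **Retightening:** I eased off about 5° before the first release, which could have turned the lid back slightly. So I gripped it again and turned forward until the torque levelled off at 1.6 N m, where the fingers probably slipped, then released without easing off.
- **Other goods:** the last pictures show the jars standing in the crate, the small lid in the rack and the other goods where they were. The gripper was touching nothing.
- **Near a limit:** the arm came within 0.002 rad of joint 4's limit (2.568 of 2.57) while tilting the lid over the board. No reading passed the limit.
- **Camera disagreement:** the two cameras differed by 2–3 mm sideways, and the lid sat about 3 mm off-centre in the grip. I corrected for both when placing it.

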